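Shim the short foot of the animal scale

ROBOT

A 6-joint arm with a two-finger parallel gripper is mounted at the origin on the work surface. World frame = base frame: x ahead of the robot, y to its left, z up, the work surface at z = 0. Lengths are in m, angles in rad, forces in N, time in s.
With the tool pointing down it reaches from about 0.3 to 0.75 m from the base axis. Payload 8.5 kg.
Tool frame: the origin (TCP) lies where the fingers leave the gripper's body, on its centre line; the fingertips stand 64 mm ahead of it and the grasp point (between the pads) lies 45 mm ahead of it (r.tip_extent is the distance from the TCP to the fingertips, in m); z points along the fingers, y is the line along which they close (so a half turn about z gives the same grasp; the last joint's range is limited). The gripper opens to 88 mm and grips with 3 to 60 N. Pads are 18 mm wide; open, the fingers measure 123 mm over their backs; the gripper's body (75 mm by 187 mm) begins 45 mm behind the grasp point.
Start: joints at [-1.553, 0.381, 1.297, -0, 1.464, -0.215], TCP at [0.127, -0.535, 0.303] pointing down, gripper open.
Joint ranges: [-3.11, 3.11], [-0.89, 2.33], [0.22, 2.48], [-1.42, 4.56], [0.17, 2.85], [-2.88, 2.88]. Speed limits (rad/s): [2.39, 2.39, 3.14, 3.14, 3.14, 3.14].

INTERFACE

Orientations are given as a unit quaternion [x, y, z, w].
In Python, from cell import r gives the robot as it stands. Calls block until the motion is done:
- r.move_to(position, orientation): joint-space move of the TCP to a pose.
- r.servo_line(position, frame=None, v=0.15): straight line of the TCP; frame=None keeps the orientation; v is the mean speed in m/s.
- r.goto_joints(angles): joint-space move.
- r.set_gripper(opening, strength=None): finger opening in m; strength is the grip in N (None keeps the last); returns when the fingers have stopped.
- r.hold(seconds).
- r.inverse_kinematics(position, orientation): joint angles nearest the present ones, or None.
- r.get_obs(): the state.
- r.snapshot(name): name is "side" or "top" or "wrist"; returns a dict with "image" (384x512x3 uint8, red, green, blue), "intrinsics" (3x3 intrinsics, pixels), "rvec" (rotation vector, rad) and "tvec" (3), from world to camera coordinates, as OpenCV has them. Camera axes: x right, y down, z forward; pixel columns grow to the right and rows downward; lengths in m; the calibration is good to about 2 mm. The wrist camera is an equidistant fisheye: a pixel r from the principal point sees the ray r / f radians off the axis. A picture is of the moment at which its call begins. There is no depth.
A pose or a line that the arm cannot do raises r.PlanningError and nothing moves.
- r.finish_job(): hands the job in; it is judged then, once.
The state is a dict: "time": time; "joints": joint angles; "joint_vel": joint speeds; "effort": joint torques, N m; "tool_pos": TCP position; "eef_rot": TCP orientation; "force": force on the tool from outside, world axes, zero at the start; "torque": the same for the moment, N m; "grip_width": finger opening in m; "gripper_force": force on a finger pad.
Only numpy, scipy, OpenCV 4.12 (cv2) and the standard library are available. Lean on these libraries where they do the work, as an engineer would, in place of code of your own. Each camera call takes 0.05 s, during which the arm holds its last target. There are 200 camera calls.

TASK

The animal scale rocks because one of its levelling feet, the one at the corner diagonally opposite the display, does not reach the table. Grip the tapered shim by its thick half and slide it, thin end first and flat on the table, under the middle of that foot until it drags snugly between foot and table, without jacking the scale up, shoving it or disturbing the other things. Finish still gripping the shim, holding it at that depth with the hand clear of the scale, so that I can mark where to trim it.

Things in the scene. Friction and masses are not known exactly. Their poses are not given: they have to be found in the camera images.
- shim: loose tapered shim of hard black plastic, a plain wedge 160 mm long, 40 mm wide, 12 mm thick at the butt, tapering evenly to 2 mm at the blunt tip, about 50 g. Origin: centre of its flat underside; x runs along it to the tip, y across, z up. Starts flat on the table in the open, on the robot's right of the scale, tip pointing away from the robot, within 30 degrees of world x.
- shim_tip (a point): middle of the shim's thin end, at its underside, 80 mm along x from the shim's origin (the butt is 80 mm the other way); axes as the shim. Pressed down hard, the shim sticks to the table; held lightly it slides freely.
- scale: small-animal scale standing loose on the table, 5 to 7 kg: stainless pan 268 x 368 mm, rim 63 mm up, display head 200 mm high at its +x, +y corner, four levelling feet on corner ears at x +-150, y +-145 mm. Origin: on the table under the pan's centre; x away from the robot (within 12 degrees of world x), y left, z up. The foot at x -150, y -145 is short; the others stand on the table.
- foot_point (a point): point at table height on the short foot's axis (robot's side, right-hand corner); axes as the scale. The foot is a rubber pad 40 mm in diameter, 8 mm thick, on a 10 mm stem (top at most 61 mm up) through an ear 44 mm wide, 26 to 32 mm up, that reaches 22 mm past the axis to -x. The pad's underside hangs 4 to 6.5 mm over this point, different each time; the foot stays so.
- foot_edge (a point): point at table height under the pad's edge on the scale's -x side, 20 mm from foot_point: where the shim goes in along the scale's +x. It goes freely until its tip is about 32 to 75 mm past here, then drags harder the farther it goes, at about 1.3 times the load on the foot. Snug is 4 to 10 N of drag; more than about 20 N of load would raise the scale. Nothing behind stops it.
- spray_bottle: bystander: clear spray bottle, 82 mm diameter, 231 mm high, black trigger head, about 0.45 kg; origin at the centre of its underside. To be left alone.
- steel_bowl: bystander: stainless bowl, 124 mm diameter, 50 mm high; origin at the centre of its underside. To be left alone.
- syringe: bystander: plastic syringe about 150 mm long, 36 mm wide at the flange, lying on the table; origin under the middle of its barrel. To be left alone.
Things that resemble listed ones, but are neither listed nor needed, are in the scene too. There is more than one size of the shim; the one meant has the size given above.

How it is judged:
On the way, in this order (a step that is already met when the one before it is completed fails the run):
1. the shim is gripped by its thick half while its tip is still clear of the foot (contact force between the fingers and shim above 5 N and horizontal distance between shim and foot_point above 0.102 m and contact force between shim and scale below 0.3 N and x of the grasp point in the frame of shim below 0 m), for 0.1 s.
2. the gripped shim, flat on the table, drags snugly under the middle of the foot (contact force between the fingers and shim above 5 N and contact force between shim and scale between 1.5 and 15 N and x of foot_point in the frame of shim below 0.074 m and y of foot_point in the frame of shim between -0.012 and 0.012 m and angle between shim's own z axis and vertical below 0.04 rad and height (world z) of shim below 0.004 m), for 0.3 s.
At the end, for the whole second after the job is handed in: Still gripped by its thick half (over 5 N), the shim lies flat and still, its tip 6 mm or more past the short foot's axis, its centre line within 12 mm of it, bearing on the scale with 1.5 to 15 N; the scale is level (0.01 rad), not raised (2 mm), within 12 mm of its start, untouched by the robot (all of step 2 and x of the grasp point in the frame of shim below 0 m and x of foot_point in the frame of shim above -0.05 m and linear speed of shim below 0.01 m/s and angle between scale's own z axis and vertical below 0.01 rad and height (world z) of scale below 0.002 m and distance of scale from where it was at the start of the episode below 0.012 m and contact force between each of the arm, the fingers and scale below 1 N); the arm keeps its last pose, push and grip.
It fails at once if the scale is shoved more than 15 mm or jacked up (distance of scale from where it was at the start of the episode above 0.015 m or angle between scale's own z axis and vertical above 0.02 rad).
It fails at once if the shim is rammed in hard (contact force between shim and scale above 30 N).
It fails at once if a bystander is disturbed (distance of any of spray_bottle, steel_bowl, syringe from where it was at the start of the episode above 0.02 m).
It also fails if it takes over 64 s, if anything falls off the work surface, if the arm or the gripper's body presses on something with over 40 N, if the wrist force passes 120 N, or if a joint passes its speed limit or range.

## Working session

There is one attempt and no reset: what is moved stays moved. The work goes in short steps, each a Python script; the robot and the scene stay as the last script left them, time stands still between calls to the robot, and variables do not carry over. Pictures are saved under pics/ and viewed, at most 10 in all, crops included, and the job is handed in when it is done.

```bash
mkdir -p pics; ls; cat > h.py <<'E'
import numpy as np, cv2, pickle
from cell import r
def snap(name,fn):
    s=r.snapshot(name); cv2.imwrite(f'pics/{fn}.png',s['image'][:,:,::-1]); pickle.dump(s,open(f'pics/{fn}.pkl','wb')); return s
def ray(s,uv):
    K=np.array(s['intrinsics']);R,_=cv2.Rodrigues(np.array(s['rvec'],float));t=np.array(s['tvec'],float).ravel()
    return K,R,t
def pix2world(s,uv,z=0,fish=False):
    K,R,t=ray(s,uv);out=[]
    for u,v in uv:
        a=np.array([(u-K[0,2])/K[0,0],(v-K[1,2])/K[1,1]])
        if fish:
            th=np.linalg.norm(a); d=np.array([*(a/max(th,1e-9)*np.sin(th)),np.cos(th)])
        else: d=np.array([*a,1.])
        d=R.T@d; c=-R.T@t; out.append(c+d*(z-c[2])/d[2])
    return np.array(out)
def world2pix(s,P,fish=False):
    K,R,t=ray(s,0); p=(R@np.atleast_2d(P).T).T+t
    if fish:
        rr=np.linalg.norm(p[:,:2],axis=1);th=np.arctan2(rr,p[:,2]);a=p[:,:2]/rr[:,None]*th[:,None]
    else: a=p[:,:2]/p[:,2:]
    return a*[K[0,0],K[1,1]]+[K[0,2],K[1,2]]
E
python3 - <<'E'
from h import *
a=snap('top','top0');b=snap('side','side0');c=snap('wrist','wrist0')
for s in (a,b,c):
    K,R,t=ray(s,0);print(K[0,0],K[1,1],K[:2,2],-R.T@t,R[2])
im=np.hstack([a['image'],b['image']])[:,:,::-1]
cv2.imwrite('pics/ab.png',cv2.resize(a['image'][:,:,::-1],(800,600),interpolation=cv2.INTER_CUBIC))
o=r.get_obs();print(o['time'],o['tool_pos'],o['eef_rot'])
E
```

```text
pics
372.3975105099389 372.3975105099389 [251.60659707 191.58363353] [ 0.48157571 -0.04162937  1.16541056] [ 0.06169293  0.00258524 -0.99809183]
430.09315643529203 430.09315643529203 [258.22910876 187.52781058] [ 0.3521928  -1.27709506  1.12234593] [ 0.11846816  0.75389711 -0.64622322]
297.3186396354542 297.3186396354542 [259.23347359 189.84638651] [ 0.20473431 -0.51754914  0.38414099] [-0.30317728 -0.07067889 -0.95030944]
0.15 [ 0.12685325 -0.53503644  0.30232794] [ 9.93234903e-01  1.16121451e-01  3.27083650e-05 -4.85359370e-04]
```

View pics/ab.png

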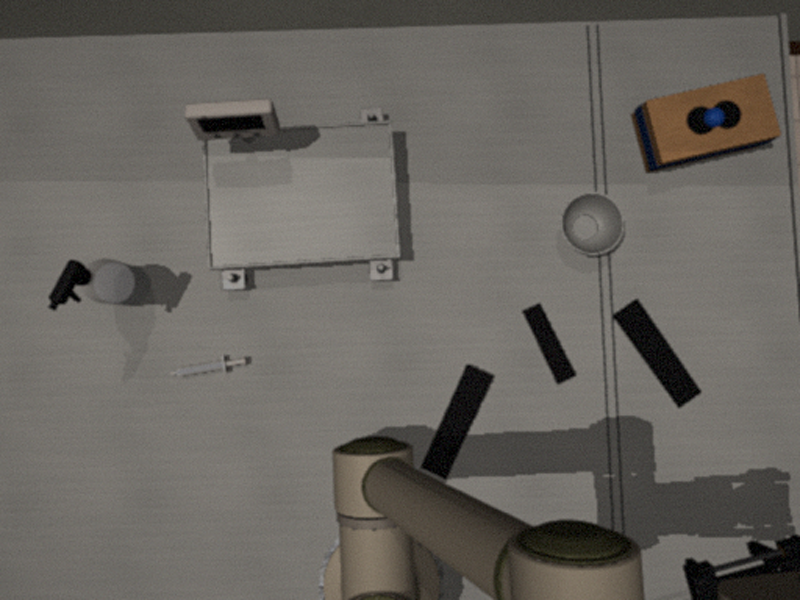

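View pics/wrist0.png

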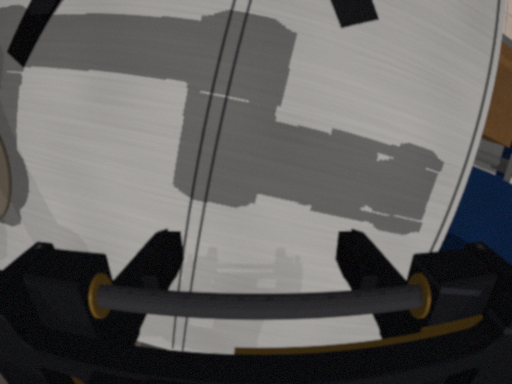

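The top view (800x600) shows three black wedges: A at (460,420), B at (549,343), which is small, and C at (657,352), which is large. The short foot's ear is at (381,268). The bowl is at (594,224), the bottle at (110,282) and the syringe at (210,367). Next I measure the three wedges.

```bash
python3 - <<'E'
from h import *
a=pickle.load(open('pics/top0.pkl','rb'));g=cv2.cvtColor(a['image'],cv2.COLOR_RGB2GRAY)
m=(g<45).astype(np.uint8);m[:,:270]=0
n,l,st,ce=cv2.connectedComponentsWithStats(m)
for i in range(1,n):
    if st[i,4]<150: continue
    ys,xs=np.nonzero(l==i)
    P=pix2world(a,np.c_[xs,ys],0.007)[:,:2].astype(np.float32)
    print(st[i],ce[i],cv2.minAreaRect(P), cv2.boxPoints(cv2.minAreaRect(P)).round(3).tolist())
q=lambda L,z:pix2world(a,np.array(L)*.64,z).round(3).tolist()
print('feet tops', q([(381,266),(234,277),(373,115)],.05)); print('bowl,bottle,syr',q([(594,224),(110,282),(210,367)],.03))
print('A',q([(468,365),(495,375),(448,478),(422,468)],.006))
b=pickle.load(open('pics/side0.pkl','rb'))['image'][:,:,::-1]
cv2.imwrite('pics/side_big.png',cv2.resize(b,(800,600),interpolation=cv2.INTER_CUBIC))
E
```

```text
[440  64  34  22 463] [456.46436285  74.8574514 ] ((0.9049962759017944, -0.6989457607269287), (0.056062281131744385, 0.10924556106328964), 12.520868301391602) [[0.8659999966621399, -0.6520000100135803], [0.8889999985694885, -0.7580000162124634], [0.9440000057220459, -0.7459999918937683], [0.9210000038146973, -0.6399999856948853]]
[405  67  91  43 619] [431.98707593  93.12277868] ((0.8879895210266113, -0.6756417751312256), (0.13694004714488983, 0.26658767461776733), 11.228933334350586) [[0.7950000166893005, -0.5580000281333923], [0.847000002861023, -0.8199999928474426], [0.9810000061988831, -0.7929999828338623], [0.9290000200271606, -0.5320000052452087]]
[ 392  192   56   68 1290] [419.9627907  225.38294574] ((0.432940274477005, -0.5576622486114502), (0.21984180808067322, 0.059854958206415176), 33.780399322509766) [[0.32499998807907104, -0.593999981880188], [0.3580000102519989, -0.6439999938011169], [0.5410000085830688, -0.5210000276565552], [0.5080000162124634, -0.47200000286102295]]
[335 195  33  50 617] [351.11507293 219.81685575] ((0.4581845700740814, -0.3430577218532562), (0.1578
[... 810 characters left out ...]
162124634], [0.210999995470047, -0.08500000089406967], [0.028999999165534973, -0.028999999165534973]]
[ 438  342   74   42 2028] [480.22978304 367.72633136] ((0.01630862057209015, -0.6984236836433411), (0.22294223308563232, 0.12071750313043594), 88.46247100830078) [[-0.04699999839067459, -0.8080000281333923], [0.07400000095367432, -0.8109999895095825], [0.07999999821186066, -0.5889999866485596], [-0.04100000113248825, -0.5849999785423279]]
feet tops [[0.616, -0.017, 0.05], [0.603, 0.267, 0.05], [0.913, -0.01, 0.05]]
bowl,bottle,syr [[0.689, -0.438, 0.03], [0.602, 0.516, 0.03], [0.43, 0.321, 0.03]]
A [[0.419, -0.183, 0.006], [0.397, -0.236, 0.006], [0.2, -0.136, 0.006], [0.22, -0.086, 0.006]]
```

View pics/side_big.png

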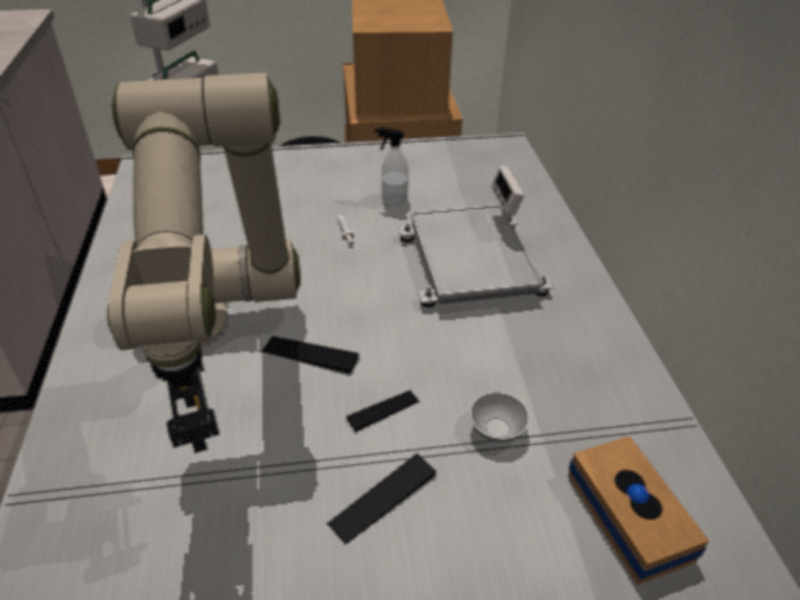

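The side view confirms it: A (310,355) and C (382,497) are about 220 mm long, while B (383,410) measures 158 x 39 mm, so B is the right one. Its yaw is about 24° with the tip pointing away. Next I go above B for the close check and a view of the foot.

```bash
cat >> h.py <<'E'
def q(y): return [float(np.cos(y/2)),float(np.sin(y/2)),0.,0.]
E
python3 - <<'E'
from h import *
y=np.radians(24.1)
c=np.array([.458,-.343]); d=np.array([np.cos(y),np.sin(y)])
r.set_gripper(.07,20)
g=c-.058*d
r.move_to([*g,.22],q(y))
s=snap('wrist','w1')
print(r.get_obs()['time'],r.get_obs()['joints'])
P=[[*(c+a*.08*d+b*.02*np.array([-d[1],d[0]])),h] for a,h in((-1,.012),(1,.002)) for b in (-1,1)]
print(world2pix(s,P,True).round(1).tolist(), world2pix(s,[[.616,-.017,0.05]],True))
cv2.imwrite('pics/w1b.png',cv2.resize(s['image'][:,:,::-1],(800,600),interpolation=cv2.INTER_CUBIC))
E
```

```text
1.925 [-9.54450984e-01  4.48293564e-01  1.44112808e+00 -1.87943923e-04
  1.25128868e+00  1.97377979e-01]
[[277.2, 195.0], [238.6, 195.1], [277.9, 38.0], [237.3, 38.1]] [[ 50.70785792 -95.91169674]]
```

View pics/w1b.png

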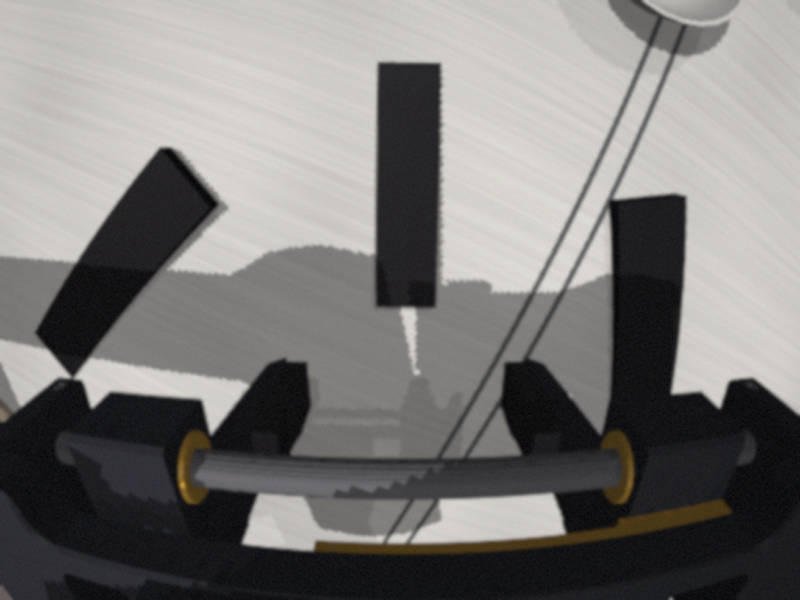

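The wedge under the hand spans (378,63) to (436,307) in the 800x600 view, as predicted to within about 3 mm. It is thin at the far end and is the 160 mm one. Before grasping, I take one quick look down at the near feet.

```bash
python3 - <<'E'
from h import *
s=pickle.load(open('pics/w1.pkl','rb'))
pb=pix2world(s,[(240.6,196.5),(279,196.5)],.012,True);pt=pix2world(s,[(242,40.5),(281.6,40.5)],.002,True)
b=pb.mean(0)[:2];t=pt.mean(0)[:2];print(b,t,np.linalg.norm(t-b),np.degrees(np.arctan2(*(t-b)[::-1])),(b+t)/2)
r.move_to([.5,.10,.30],q(.03))
s=snap('wrist','w2')
print(r.get_obs()['time'],world2pix(s,[[.616,-.017,0.05],[.603,.267,.05]],True))
cv2.imwrite('pics/w2b.png',cv2.resize(s['image'][:,:,::-1],(800,600),interpolation=cv2.INTER_CUBIC))
E
```

```text
[ 0.3843333  -0.37809835] [ 0.53033069 -0.31518429] 0.15897614266424936 23.312461224248715 [ 0.457332   -0.34664132]
3.7333 [[363.57320076  71.59337041]
 [118.25629792  79.70028858]]
```

View pics/w2b.png

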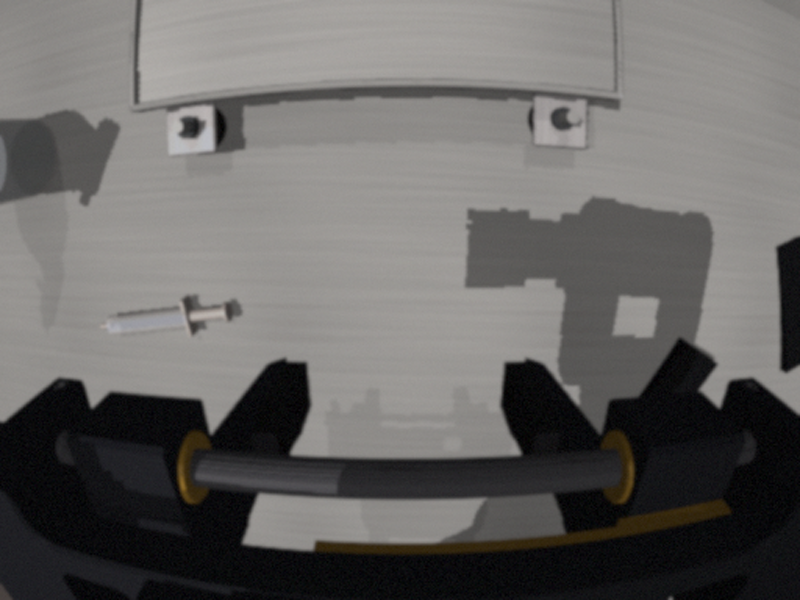

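The view shows the short foot's ear, with near corners (533,147) and (586,150) and the stem at (560,119). The left ear's near corners are (168,155) and (216,152). The pan's near rim corners are (133,108) and (621,100).

```bash
python3 - <<'E'
from h import *
s=pickle.load(open('pics/w2.pkl','rb'))
w=lambda L,z:pix2world(s,np.array(L)*.64,z,True)[:,:2]
e=w([(533,147),(586,150),(168,155),(216,152)],.032); f=w([(133,107),(621,100)],.063);st=w([(561,119),(187,128)],.036)
dirs=[e[2:].mean(0)-e[:2].mean(0), f[0]-f[1], st[1]-st[0]]
for d in dirs: print(np.linalg.norm(d), np.degrees(np.arctan2(-d[0],d[1])))
yaw=np.mean([np.arctan2(-d[0],d[1]) for d in dirs]); X=np.array([np.cos(yaw),np.sin(yaw)]);Y=np.array([-X[1],X[0]])
print('yaw',np.degrees(yaw),'ear',e[:2].mean(0)+.022*X,'stem',st[0],'rim',f[1]+.039*Y-.016*X,'ear widths',np.linalg.norm(e[0]-e[1]))
a=pickle.load(open('pics/top0.pkl','rb'))
im=a['image'][50:200,120:270,::-1]
for n,ar in(('top',cv2.resize(im,(600,600),interpolation=cv2.INTER_CUBIC)),):cv2.imwrite('pics/topcrop.png',ar)
E
```

```text
0.28867168790092834 1.635708827245294
0.3603918588883682 1.4135037743957937
0.2886645933568234 2.0421251170203676
yaw 1.697112572887152 ear [ 0.6106271 -0.0176466] stem [ 0.61129324 -0.01646524] rim [ 0.61187589 -0.01512641] ear widths 0.04379346202197151
```

View pics/topcrop.png

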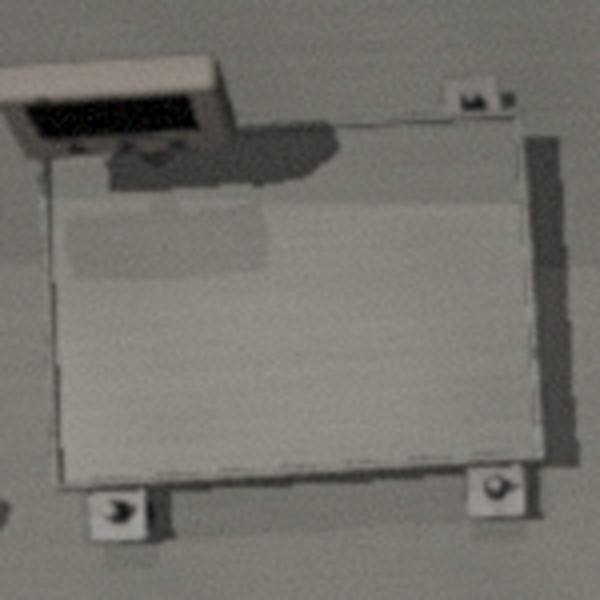

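```bash
python3 - <<'E'
from h import *
y=np.radians(23.5);c=np.array([.4573,-.3466]);d=np.array([np.cos(y),np.sin(y)]);g=c-.058*d
def st(n):
    o=r.get_obs();print(n,round(o['time'],2),o['tool_pos'].round(4),np.round(o['force'],2),np.round(o['torque'],2),round(o['grip_width'],4),round(o['gripper_force'],1))
r.move_to([*g,.15],q(y));st('above')
r.servo_line([*g,.0665],v=.08);st('down')
r.set_gripper(.03,25);r.hold(.3);st('grip')
z=.0665;yw=np.radians(1.7)
r.servo_line([.47,-.33,z],v=.08);st('w1')
r.servo_line([.465,-.10,z],frame=q(yw),v=.08);st('w2')
r.servo_line([.423,-.10,z],v=.08)
X=np.array([np.cos(yw),np.sin(yw)]);f=np.array([.611,-.0168])
r.servo_line([*(f-.188*X),z],v=.06);r.hold(.3);st('pre')
s=snap('wrist','w3');t=snap('top','t3')
P=[[*(f+a*X+b*np.array([-X[1],X[0]])),h] for a,h in((-.21,.012),(-.05,.002)) for b in (-.02,.02)]
print(world2pix(s,P,True).round(1).tolist())
cv2.imwrite('pics/w3b.png',np.hstack([cv2.resize(x['image'][:,:,::-1],(400,300),interpolation=cv2.INTER_AREA) if x is s else cv2.resize(x['image'][100:250,160:360,::-1],(400,300),interpolation=cv2.INTER_CUBIC) for x in (s,t)]))
E
```

```text
above 5.56 [ 0.4046 -0.3692  0.1503] [ 0.29 -0.02 -0.95] [-0.01 -0.03  0.01] 0.0699 0.0
down 6.75 [ 0.4043 -0.3699  0.0669] [ 0.18 -0.72  0.49] [ 0.   -0.02 -0.02] 0.0704 0.0
grip 7.61 [ 0.4041 -0.3697  0.0666] [-0.49  0.3   2.95] [ 0.03  0.04 -0.01] 0.04 25.0
w1 8.72 [ 0.4705 -0.3297  0.0666] [2.09 1.85 5.15] [ 0.27 -0.35  0.02] 0.0397 25.0
w2 11.74 [ 0.4647 -0.0995  0.0666] [-0.51 -1.08  5.74] [-0.17 -0.04 -0.1 ] 0.0399 25.0
pre 14.16 [ 0.4225 -0.022   0.0666] [1.31 0.47 6.59] [ 0.15 -0.1  -0.05] 0.0395 25.0
[[293.5, 285.3], [222.7, 285.2], [298.5, -16.5], [217.1, -16.3]]
```

View pics/w3b.png

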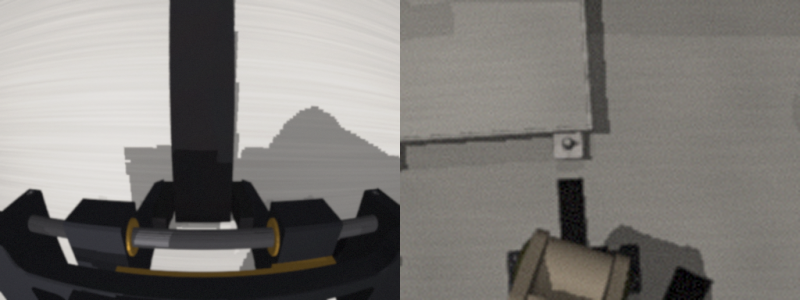

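The shim is gripped, flat and aligned with the foot: its tip is at (571,180) in the composite and the ear is at (568,145). I ease the downward press slightly and feed in, watching the drag.

```bash
cat > ins.py <<'E'
from h import *
yw=np.radians(1.7);X=np.array([np.cos(yw),np.sin(yw)]);f=np.array([.611,-.0168])
def F(n=12):
    a=[]
    for _ in range(n): r.hold(.02);o=r.get_obs();a.append([*o['force'],o['torque'][1]])
    a=np.mean(a,0);return a,o
def rep(k,a,o): print('tip past axis %.1f'%(1e3*(k+.138)),round(o['time'],2),'F.X %.2f Fy %.2f Fz %.2f My %.2f'%(a[:2]@X,a[1],a[2],a[3]),o['tool_pos'].round(4),round(o['grip_width'],4))
E
python3 - <<'E'
from ins import *
t=pickle.load(open('pics/t3.pkl','rb'));p=pix2world(t,[(245.5,190)],.002)[0,:2];print('tip',p,'rel foot',(p-f)@X,(p-f)@[-X[1],X[0]])
z=.0665
for dz in (0,.0003,.0006):
    r.servo_line([*(f-.188*X),z+dz],v=.02);a,o=F();rep(-.188,a,o)
    if a[2]<3: break
z+=dz;print(z)
for k in np.arange(-.178,-.1369,.008):
    r.servo_line([*(f+k*X),z],v=.05);a,o=F();rep(k,a,o)
    if a[:2]@X<-3.5: break
E
```

```text
tip [ 0.55900785 -0.01964606] rel foot -0.0520537027348599 -0.0013023953494872339
tip past axis -50.0 14.71 F.X 0.59 Fy 0.98 Fz 6.78 My -0.10 [ 0.4225 -0.022   0.0666] 0.0398
tip past axis -50.0 15.16 F.X -0.58 Fy 0.39 Fz 0.65 My 0.08 [ 0.4229 -0.0223  0.0666] 0.0395
0.0668
tip past axis -40.0 15.71 F.X 0.13 Fy 0.03 Fz -0.45 My 0.01 [ 0.433  -0.0221  0.0668] 0.0393
tip past axis -32.0 16.22 F.X 0.11 Fy 0.24 Fz -0.75 My 0.00 [ 0.441  -0.0218  0.0668] 0.0398
tip past axis -24.0 16.73 F.X -0.02 Fy -0.28 Fz -0.34 My 0.01 [ 0.449  -0.0216  0.0668] 0.0396
tip past axis -16.0 17.23 F.X 0.08 Fy 0.06 Fz -0.48 My 0.01 [ 0.457  -0.0214  0.0668] 0.0395
tip past axis -8.0 17.74 F.X 0.27 Fy -0.12 Fz -0.30 My 0.01 [ 0.465  -0.0211  0.0668] 0.04
tip past axis 0.0 18.25 F.X 0.00 Fy -0.06 Fz -0.25 My 0.00 [ 0.473  -0.0209  0.0668] 0.0395
```

```bash
python3 - <<'E'
from ins import *
z=.0668
for k in np.arange(-.136,-.075,.0015):
    r.servo_line([*(f+k*X),z],v=.03);a,o=F(8);fx=a[:2]@X
    if fx<-.8 or round(k*1e4)%60==0: rep(k,a,o)
    if fx<-2.5: break
E
```

```text
tip past axis 41.0 28.6 F.X -3.08 Fy -0.06 Fz -1.24 My 0.46 [ 0.5138 -0.0196  0.0667] 0.0396
```

```bash
python3 - <<'E'
from ins import *
z=.0668;k0=-.097
a,o=F(25);rep(k0,a,o)
for i in range(1,8):
    k=k0+.0004*i
    r.servo_line([*(f+k*X),z],v=.01);r.hold(.2);a,o=F(15);rep(k,a,o)
    if a[:2]@X<-5.3: break
r.hold(.5);a,o=F(20);rep(k,a,o);print(o['gripper_force'])
t=snap('side','s4');u=snap('wrist','w4')
cv2.imwrite('pics/s4b.png',np.hstack([cv2.resize(t['image'][120:240,200:360,::-1],(400,300),interpolation=cv2.INTER_CUBIC),cv2.resize(u['image'][:,:,::-1],(400,300))]))
E
```

```text
tip past axis 41.0 29.02 F.X -3.60 Fy 0.15 Fz -1.94 My 0.61 [ 0.5138 -0.0196  0.0667] 0.0395
tip past axis 41.4 29.72 F.X -4.96 Fy 0.13 Fz -2.20 My 0.84 [ 0.5142 -0.0196  0.0667] 0.0398
tip past axis 41.8 30.42 F.X -5.13 Fy -0.24 Fz -2.48 My 0.85 [ 0.5146 -0.0196  0.0667] 0.0395
tip past axis 42.2 31.12 F.X -5.36 Fy -0.07 Fz -2.30 My 0.88 [ 0.5149 -0.0196  0.0667] 0.0397
tip past axis 42.2 31.95 F.X -5.31 Fy -0.06 Fz -2.48 My 0.88 [ 0.5149 -0.0196  0.0666] 0.0398
24.99031126499176
```

View pics/s4b.png

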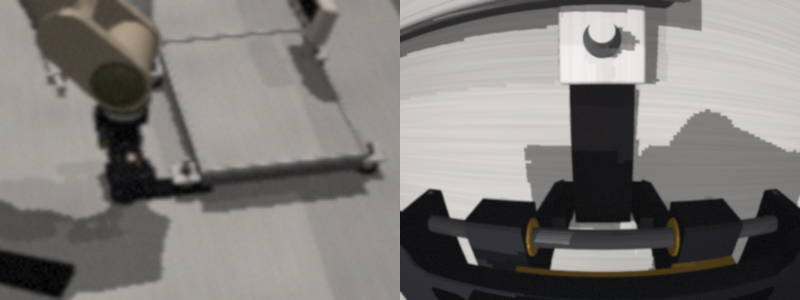

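The wrist view shows the shim centred under the ear at (602,40), with the butt at row 220, unmoved in the grip. Drag is steady at about 5.3 N, so I hand the job in.

```bash
python3 -c "
from cell import r
print(r.finish_job())"
```

```text
the job is handed in; nothing more can be done
None
```

I handed the job in with the shim still gripped by its thick half, flat on the table under the middle of the short foot: the tip is about 42 mm past the foot's axis by the arm's position, drag is steady at about 5.3 N, and the hand is clear of the scale. No pass/fail result came back.

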